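Release a battery pack from its charging dock and store it in the rack

TASK

First shift the loose cover plate off the empty rack bay so that it lies on the rack over the bay with the stored pack. Then pinch the two side release buttons of the battery pack in the charging dock, lift the pack out and stand it upright on open bench, let go, take it again across its thin sides (the fingers do not fit beside it in the bay) and stand it fully down and square in the empty bay. Drop nothing, and leave the stored pack and the other things on the bench where they are.

Things in the scene. Friction and masses are not known exactly. Their poses are not given: they have to be found in the camera images.
- pack: Black battery pack, grey cap: upright block 36 (x) by 50 (y) by 90 mm (z), about 0.2 kg, alike turned by half a turn; origin at the centre of its underside. Locked in the dock at first, axes as the dock's. A grey ribbed button on each y face, 54 to 80 mm above the underside, 12 mm wide, stands out 7 mm (64 mm over both). Catches 12 to 20 mm above the underside stand out 6.5 mm under dock lips.
- pack_grip (a point): Point on the pack's upright axis midway between the two buttons, 67 mm above its underside; axes as the pack's. Pinched here along the pack's y, both buttons go flush and draw in their catches, and the fingers then grip the 50 mm body itself.
- release_left (a joint): Travel of the button on the pack's +y face in m: 0 = out (sprung, locked), about 0.007 = pressed flush; the catch clears the dock's lip from 0.005. Spring 900 N/m (about 6 N when flush); it springs back out when let go.
- release_right (a joint): The same for the button on the pack's -y face.
- dock: Low grey charging dock, fixed to the bench: base 74 mm (x) by 104 mm (y), its side lips up to 40 mm high; origin at the centre of its underside. The pack stands in its middle on a floor 8 mm above the bench, with about 2 mm of play; it comes out straight up once both catches are drawn in. (A wall unit overhangs the back of the bench beyond x = 0.7 m: work nearer than that.)
- rack: Aluminium storage rack, fixed to the bench: floor plate 64 mm (x) by 168 mm (y), 6 mm thick, with three upright walls 8 mm thick across it at y = -80, 0 and +80 mm, tops 100 mm above the bench. This makes two bays 72 mm wide (y), open in front, behind (x) and above. Origin at the centre of its underside.
- bay_a (a point): Centre of the floor of the bay on the rack's +y side (rack y = +40 mm, 6 mm above the bench); axes as the rack's. One bay holds the stored pack and the other is empty, which varies.
- bay_b (a point): Centre of the floor of the bay on the rack's -y side (rack y = -40 mm); axes as the rack's.
- stored_pack: A second, like pack (same shape and size, about 0.35 kg, buttons fixed) standing in one bay of the rack; origin at the centre of its underside, axes as the rack's. Its top is 96 mm above the bench. Leave it where it is.
- cover: Loose white cover plate 60 mm (x) by 90 mm (y) by 5 mm, about 0.15 kg, lying on the wall tops (100 mm above the bench) over the empty bay, centred on the bay, axes as the rack's. A grip rib stands on it, 10 mm thick (y), 50 mm long (x), from 5 to 37 mm above the underside. Origin at the centre of its underside.
- amber_bottle: Bystander: amber glass bottle, 58 mm across, 118 mm high; origin at the centre of its underside (as for all bystanders).
- dropper_bottle: Bystander: small amber dropper bottle, 36 mm across, 101 mm high.
- beaker: Bystander: glass beaker, 52 mm across, 68 mm high.
- sample_pot: Bystander: white sample pot with a screw lid, 54 mm across, 68 mm high.
- timer: Bystander: white bench timer on its foot, 35 mm (x) by 68 mm (y), 65 mm high.
- tape_roll: Bystander: roll of label tape lying flat, 69 mm across, 19 mm high.
- small_beaker: Bystander: small glass beaker, 44 mm across, 55 mm high.
Things that resemble listed ones, but are neither listed nor needed, are in the scene too. Leave any blue or turquoise look-alike of the cover alone.

How it is judged:
On the way, in this order (a step that is already met when the one before it is completed fails the run):
1. the cover plate lies on the rack over the stored pack, let go (horizontal distance between cover and stored_pack below 0.02 m and height (world z) of cover between 0.097 and 0.104 m and angle between cover's own z axis and vertical below 0.05 rad and contact force between cover and the fingers below 0.1 N), for 0.2 s.
2. both release buttons are pressed in together while the pack is in the dock (value of joint each of release_left, release_right above 0.0045 m and horizontal distance between pack and dock below 0.012 m and height (world z) of pack below 0.025 m), for 0.05 s.
3. the pack stands upright on the open bench, clear of dock and rack, let go (height (world z) of pack below 0.005 m and angle between pack's own z axis and vertical below 0.08 rad and contact force between pack and the fingers below 0.1 N and linear speed of pack below 0.03 m/s and horizontal distance between pack and dock above 0.075 m and horizontal distance between pack and rack above 0.075 m), for 0.2 s.
At the end, for the whole second after the job is handed in: The pack stands let go and at rest on the floor of the empty bay: within 16 mm of its centre, 3 to 10 mm above the bench, upright to 0.06 rad, square to the rack to 0.15 rad. The cover lies flat on the wall tops within 20 mm of centre over the stored pack, let go and at rest (all of step 1 and (horizontal distance between pack and bay_a below 0.016 m or horizontal distance between pack and bay_b below 0.016 m) and height (world z) of pack between 0.003 and 0.01 m and angle between pack's own z axis and vertical below 0.06 rad and angle between the y axis of pack and the y axis of rack, either way round below 0.15 rad and linear speed of each of pack, cover below 0.02 m/s and contact force between pack and the fingers below 0.1 N); the robot touches nothing.
It fails at once if the stored pack is moved by more than 15 mm or tipped by more than 0.2 rad (distance of stored_pack from where it was at the start of the episode above 0.015 m or angle between stored_pack's own z axis and vertical above 0.2 rad).
It fails at once if the pack is dropped (it falls faster than 0.4 m/s with no finger on it) (linear speed of pack above 0.4 m/s and contact force between pack and the fingers below 0.1 N).
It fails at once if the cover plate is dropped (it moves faster than 0.4 m/s with no finger on it) (linear speed of cover above 0.4 m/s and contact force between cover and the fingers below 0.1 N).
It fails at once if a bystander is moved by more than 30 mm or tipped by more than 0.3 rad (distance of any of amber_bottle, dropper_bottle, beaker, sample_pot, timer, tape_roll, small_beaker from where it was at the start of the episode above 0.03 m or angle between any of amber_bottle, dropper_bottle, beaker, sample_pot, timer, tape_roll, small_beaker's own z axis and vertical above 0.3 rad).
It also fails if it takes over 67 s, if anything falls off the work surface, if the arm or the gripper's body presses on something with over 40 N, if the wrist force passes 120 N, or if a joint passes its speed limit or range.

ROBOT

A 7-joint arm with a two-finger parallel gripper is mounted at the origin on a cart in front of the work surface, level with it; the furniture and walls round the work are solid. World frame = base frame: x ahead of the robot, y to its left, z up, the work surface at z = 0. Lengths are in m, angles in rad, forces in N, time in s.
With the tool pointing down it reaches from about 0.425 to 0.925 m from the base axis. Payload 6.8 kg.
Tool frame: the origin (TCP) lies at the very end of the fingers, on their centre line; the grasp point (between the pads) lies 19 mm behind it; z points along the fingers, x is the direction in which the jaws open and shut, and the axes are right-handed (so a half turn about z gives the same grasp; the last joint's range is limited). The gripper opens to 85 mm and grips with 20 to 120 N. Pads are 22 mm wide; open, the fingers measure 114 mm over their backs; the gripper's body (76 mm by 85 mm) begins 54 mm behind the grasp point. The pads swing forward as they close: fully open they stand 13 mm farther back than shut.
Start: joints at [1.149, 0.477, 0.022, 1.555, -0.011, 1.109, -0.083], TCP at [0.208, -0.642, 0.231] pointing down, gripper open.
Joint ranges: [-2.96, 2.96], [-0.34, 2.1], [-1.41, 1.46], [0.24, 2.44], [-1.37, 4.51], [0.17, 1.92], [-2.96, 2.96]. Speed limits (rad/s): [2.39, 2.39, 3.14, 3.14, 3.14, 3.14, 3.14].

INTERFACE

Orientations are given as a rotation vector (axis times angle).
In Python, from bench import r, grab_frame gives the robot as it stands. The module is installed in compiled form; this text tells all that it offers.
- The arm moves only by the tool send_rows, never from a script. Its argument "series" is a list of rows, each a list of 2 entries, a list of its own where there are three numbers: the shift along the tool's x, y, z in m, then the turn, a rotation vector about the tool's x, y, z in units of 5 degrees (1.0 is 5 degrees). A call has 1 to 20 rows; each row shifts and turns the commanded pose from where the row before left it, along the tool's axes as they then stand; what a row does not reach is not made up. A row lasts 1/8 s, in which the tool goes at most 62.5 mm and 10.7 degrees, less where a joint would pass 70% of its speed; a pose out of reach is approached as far as the arm can. A call is refused whole if a number of a shift passes 0.0625 or a number of a turn 1, either way. A call with a gripper value outside its range is refused whole. "fingers" is the closure in counts, from 0 (fully open) to 255 (shut), set as the call begins (left out, the last holds). The fingers move at their own pace and stop on an object; "grip_force" is the grip in N (left out, the last holds). Time passes only in rows, so rows that do not move let the fingers close. It gives the time, the measured TCP pose, the force and the opening at its end, in the units of the state.
- r.get_obs(): the state, without advancing time (a new reading comes with each control period).
- grab_frame(name): name is "scene" or "top" or "wrist"; returns a dict with "frame" (420x560x3 uint8, red, green, blue), "fx", "fy", "cx", "cy" (pixels), "dist_coeffs" ([k1, k2, p1, p2, k3] as OpenCV has them; the pictures are not rectified), "origin" and "rotation" of the camera in the world; the wrist camera has in their place "T_tool_cam" (4x4, takes a point from camera to tool coordinates, whose origin is the TCP and whose axes are the tool frame's). Camera axes: x right, y down, z forward; pixel columns grow to the right and rows downward; lengths in m; the calibration is good to about 2 mm. A picture is of the moment at which its call begins: read the wrist's pose just before it. There is no depth.
- r.hand_in(): hands the job in, once; it reports no verdict.
The state is a dict: "clock": time; "joints": joint angles; "qvel": joint speeds; "tau": joint torques, N m; "tcp_pos": TCP position; "orientation": TCP orientation; "contact_force": force on the tool from outside, world axes, zero at the start; "moment": the same for the moment, N m; "grip_width": finger opening in m.
Only numpy, scipy, OpenCV 4.12 (cv2) and the standard library are available. Lean on these libraries where they do the work, as an engineer would, in place of code of your own. Each camera call takes 0.05 s, during which the arm holds its last target.

## Working session

There is one attempt and no reset: what is moved stays moved. The work goes in short steps, Python scripts to look and compute and a tool call to move; the robot and the scene stay as the last step left them, time stands still between calls to the robot, and variables do not carry over. Pictures are saved under pics/ and viewed, and the job is handed in when it is done.

Besides the shell and the picture viewer there is one more tool, called after "Call:" in YAML: its name, and indented under it one key for each argument. send_rows: Moves the arm, as the interface text tells. Its arguments: {"type":"object","properties":{"series":{"type":"array"},"fingers":{"type":"number"},"grip_force":{"type":"number"}},"required":["series"]}

```bash
mkdir -p pics; python3 - <<'E'
from bench import r, grab_frame
import cv2
print(r.get_obs())
for n in ("scene","top"):
    f=grab_frame(n)
    print(n,{k:v for k,v in f.items() if k!="frame"})
    cv2.imwrite(f"pics/{n}0.png",cv2.cvtColor(f["frame"],cv2.COLOR_RGB2BGR))
    import pickle; pickle.dump(f,open(f"{n}0.pkl","wb"))
E
```

```text
{'clock': 0.0, 'joints': array([ 1.14886476,  0.47778781,  0.02232412,  1.55648849, -0.01152265,
        1.10930286, -0.08311369]), 'qvel': array([ 1.15182820e-06, -3.49054410e-04,  2.88801036e-04, -2.52161831e-03,
       -3.03611938e-05, -1.30330911e-03,  3.98433819e-04]), 'tau': array([ 6.48267292e-05, -5.96452403e+01,  1.60780896e+00, -2.81194693e+01,
        1.23879997e-02,  9.43841762e-03,  1.43794864e-05]), 'tcp_pos': array([ 0.20818594, -0.64144761,  0.23031802]), 'orientation': array([-2.54049911e+00,  1.84639478e+00,  2.45966375e-03]), 'contact_force': array([ 0.23561309, -0.07538469, -0.45414139]), 'moment': array([ 0.02890964, -0.00272877,  0.0184759 ]), 'grip_width': 0.0852948789779118}
scene {'fx': 433.2962579202175, 'fy': 433.2962579202175, 'cx': 279.55185526620863, 'cy': 200.94308039439892, 'dist_coeffs': array([0.00398381, 0.        , 0.        , 0.        , 0.        ]), 'origin': array([0.20796093, 0.53871917, 1.20375569]), 'rotation': array([-0.72375627,  2.84286   , -0.69758886])}
top {'fx': 450.4796672176558, 'fy': 450.4796672176558, 'cx': 281.6837058318475, 'cy': 207.27044250770004, 'dist_coeffs': array([-0.13463484,  0.        ,  0.        ,  0.        ,  0.        ]), 'origin': array([0.2528646 , 0.01274278, 1.43131506]), 'rotation': array([-2.13037476,  2.1153933 , -0.19503319])}
```

View pics/scene0.png

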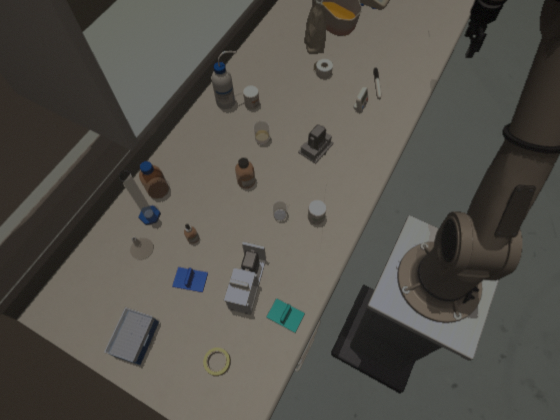

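View pics/top0.png

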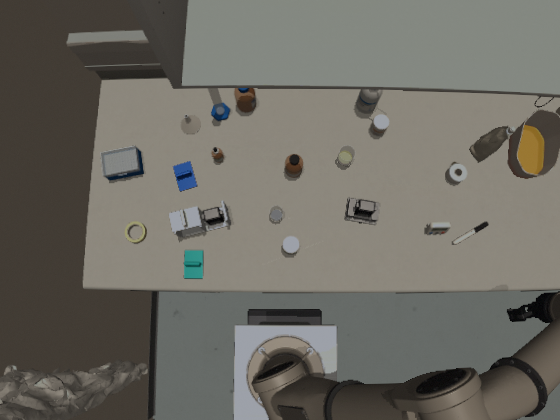

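```bash
cat > h.py <<'E'
import numpy as np, cv2, pickle
from scipy.spatial.transform import Rotation as R
def K(f): return np.array([[f["fx"],0,f["cx"]],[0,f["fy"],f["cy"]],[0,0,1]])
def campose(f,T=None):
    if T is not None:
        M=T@f["T_tool_cam"]; return M[:3,3],M[:3,:3]
    r=np.array(f["rotation"]); 
    return np.array(f["origin"]), (R.from_rotvec(r).as_matrix() if r.size==3 else r)
def px2w(f,uv,z,T=None):
    o,M=campose(f,T)
    p=cv2.undistortPoints(np.array(uv,float).reshape(-1,1,2),K(f),np.array(f["dist_coeffs"])).reshape(-1,2)
    d=np.c_[p,np.ones(len(p))]@M.T
    return o+d*((z-o[2])/d[:,2])[:,None]
def w2px(f,P,T=None):
    o,M=campose(f,T)
    q=(np.array(P,float).reshape(-1,3)-o)@M
    return cv2.projectPoints(q,np.zeros(3),np.zeros(3),K(f),np.array(f["dist_coeffs"]))[0].reshape(-1,2)
def crop(f,name,x0,y0,w,h,s):
    im=cv2.cvtColor(f["frame"],cv2.COLOR_RGB2BGR)[y0:y0+h,x0:x0+w]
    im=cv2.resize(im,None,fx=s,fy=s,interpolation=cv2.INTER_CUBIC)
    im=cv2.convertScaleAbs(im,alpha=1.3,beta=10)
    for k in range(0,w,10): cv2.putText(im,str(x0+k),(k*s,8),0,.3,(0,255,255),1); cv2.line(im,(k*s,10),(k*s,14),(0,255,255),1)
    for k in range(0,h,10): cv2.putText(im,str(y0+k),(0,k*s+4),0,.3,(0,255,255),1)
    cv2.imwrite(f"pics/{name}.png",im)
def Ttool(o):
    T=np.eye(4);T[:3,:3]=R.from_rotvec(o["orientation"]).as_matrix();T[:3,3]=o["tcp_pos"];return T
E
python3 - <<'E'
from h import *
t=pickle.load(open("top0.pkl","rb"));s=pickle.load(open("scene0.pkl","rb"))
crop(t,"topr",155,190,90,70,8);crop(t,"topd",330,180,70,60,9)
crop(s,"scr",215,230,70,90,6);crop(s,"scd",290,110,60,60,9)
E
```

```text
(no output)
```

View pics/topr.png

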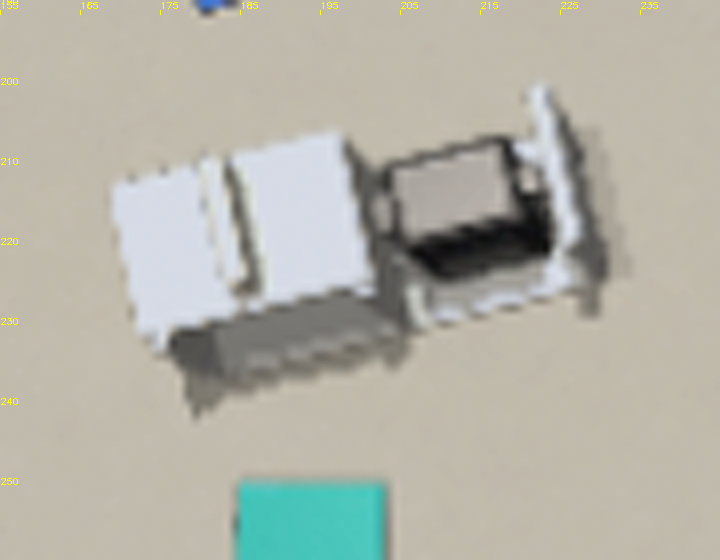

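View pics/topd.png

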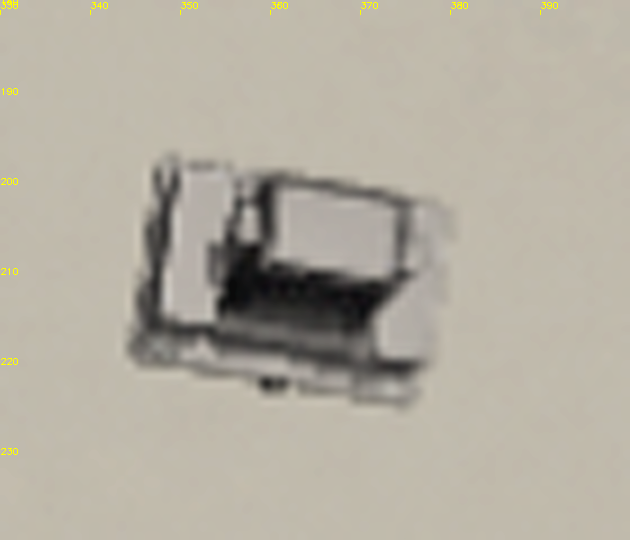

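View pics/scr.png

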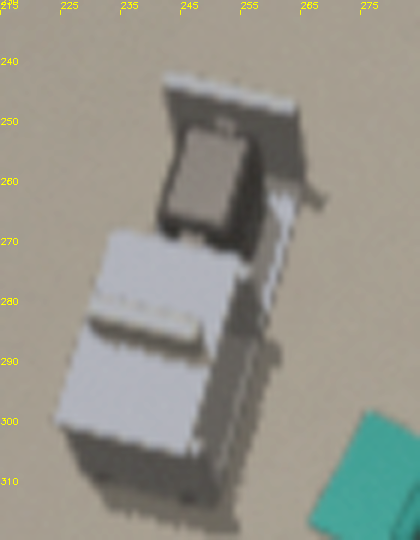

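View pics/scd.png

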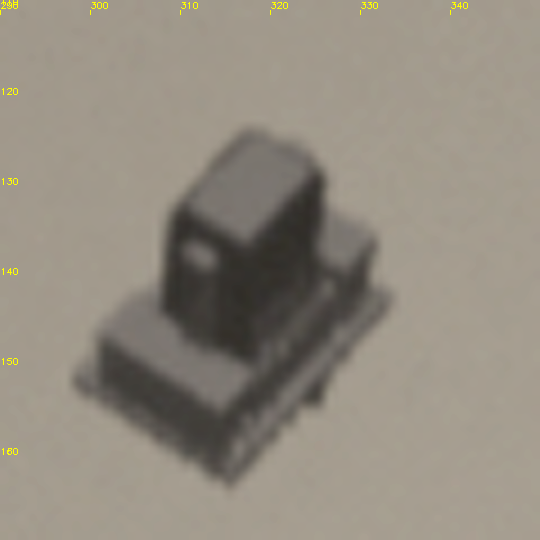

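```bash
python3 - <<'E'
from h import *
t=pickle.load(open("top0.pkl","rb"));s=pickle.load(open("scene0.pkl","rb"))
def an(n,f,c,x0,y0,sc,z):
    uv=np.array(c)/sc+[x0,y0]
    P=px2w(f,uv,z); print(n,P[:,:2].round(3).tolist(),"ctr",P.mean(0).round(4),
      "edges",np.linalg.norm(np.roll(P,-1,0)-P,axis=1).round(4),"ang",[round(float(np.degrees(np.arctan2(*(np.roll(P,-1,0)-P)[i,[1,0]]))),1) for i in range(4)])
an("cov top",t,[(112,186),(335,132),(378,290),(160,350)],155,190,8,.105)
an("cov sce",s,[(115,232),(243,262),(193,452),(57,420)],215,230,6,.105)
an("pack top",t,[(270,177),(405,200),(398,280),(270,262)],330,180,9,.098)
an("pack sce",s,[(252,130),(325,170),(248,240),(178,205)],290,110,9,.098)
an("stored top",t,[(388,162),(505,136),(520,210),(405,240)],155,190,8,.096)
an("dock base sce",s,[(228,485),(75,380)],290,110,9,.0)
an("dock base sce",s,[(228,485),(390,295)],290,110,9,.0)
E
```

```text
cov top [[0.481, 0.357], [0.503, 0.272], [0.443, 0.254], [0.419, 0.335]] ctr [0.4616 0.3046 0.105 ] edges [0.0868 0.0628 0.0847 0.0656] ang [-75.8, -162.7, 106.0, 19.1]
cov sce [[0.501, 0.272], [0.444, 0.257], [0.421, 0.339], [0.479, 0.355]] ctr [0.4614 0.3059 0.105 ] edges [0.0586 0.0857 0.0601 0.0861] ang [-165.1, 105.8, 15.4, -75.2]
pack top [[0.528, -0.22], [0.521, -0.266], [0.494, -0.263], [0.499, -0.22]] ctr [ 0.5106 -0.2422  0.098 ] edges [0.0463 0.0276 0.0436 0.0291] ang [-99.4, 173.3, 82.3, -1.4]
pack sce [[0.519, -0.265], [0.488, -0.261], [0.499, -0.222], [0.527, -0.223]] ctr [ 0.5082 -0.2427  0.098 ] edges [0.0304 0.0411 0.0282 0.0422] ang [173.4, 75.3, -3.7, -101.3]
stored top [[0.493, 0.254], [0.503, 0.209], [0.475, 0.203], [0.463, 0.246]] ctr [0.4836 0.2279 0.096 ] edges [0.0454 0.0291 0.0448 0.0308] ang [-76.9, -166.8, 105.3, 14.3]Traceback (most recent call last):
  File "<stdin>", line 12, in <module>
  File "<stdin>", line 6, in an
IndexError: index 2 is out of bounds for axis 0 with size 2
```

```bash
cat >> h.py <<'E'
def Rdown(psi):
    c,s=np.cos(psi),np.sin(psi)
    return np.array([[c,s,0],[s,-c,0],[0,0,-1.]])
def plan(o,pos,psideg,n=None,step=.05,T0=None):
    """rows from current pose to pos/psi, tool-frame increments"""
    T=Ttool(o) if T0 is None else T0
    Rd=Rdown(np.radians(psideg)); rv=R.from_matrix(T[:3,:3].T@Rd).as_rotvec()
    d=np.array(pos)-T[:3,3]
    if n is None: n=max(int(np.ceil(np.linalg.norm(d)/step)),int(np.ceil(np.abs(np.degrees(rv)).max()/4.9)),1)
    Rc=T[:3,:3]; rows=[]
    for i in range(n):
        rows.append([(Rc.T@d/n).round(4).tolist(),(np.degrees(rv)/5/n).round(3).tolist()])
        Rc=Rc@R.from_rotvec(rv/n).as_matrix()
    print(n,str(rows).replace(" ",""))
    T1=np.eye(4);T1[:3,:3]=Rd;T1[:3,3]=pos
    return T1
def pose(o):
    T=Ttool(o); x=T[:3,0]
    print("t",round(o["clock"],2),"p",T[:3,3].round(4),"psi",round(float(np.degrees(np.arctan2(x[1],x[0]))),2),"tool z",T[:3,2].round(3),"F",o["contact_force"].round(1),"w",round(o["grip_width"],4),"j",o["joints"].round(2))
E
python3 - <<'E'
from h import *
from bench import r,grab_frame
o=r.get_obs();pose(o)
f=grab_frame("wrist");print({k:v for k,v in f.items() if k!="frame"})
cv2.imwrite("pics/w0.png",f["frame"][...,::-1])
T=plan(o,[.50,-.30,.25],80-180)
T=plan(o,[.50,-.30,.25],80)
E
```

```text
t 0.1 p [ 0.2082 -0.6415  0.2304] psi -72.02 tool z [-0.001  0.002 -1.   ] F [-0.5 -0.5  0.4] w 0.0855 j [ 1.15  0.48  0.02  1.56 -0.01  1.11 -0.08]
{'fx': 320.3017503521847, 'fy': 320.3017503521847, 'cx': 277.3035998224588, 'cy': 214.78126670734144, 'dist_coeffs': array([-0.03564905,  0.        ,  0.        ,  0.        ,  0.        ]), 'T_tool_cam': array([[ 9.99999263e-01,  1.21356621e-03,  3.58973459e-05,
         2.08346498e-04],
       [-1.15939467e-03,  9.45750690e-01,  3.24891196e-01,
        -8.17323614e-02],
       [ 3.60327039e-04, -3.24890998e-01,  9.45751399e-01,
        -1.42832046e-01],
       [ 0.00000000e+00,  0.00000000e+00,  0.00000000e+00,
         1.00000000e+00]])}
9 [[[-0.0261,-0.0426,-0.0021],[0.001,0.002,0.622]],[[-0.0284,-0.0411,-0.0021],[0.001,0.002,0.622]],[[-0.0305,-0.0395,-0.0021],[0.001,0.002,0.622]],[[-0.0326,-0.0378,-0.0021],[0.001,0.002,0.622]],[[-0.0346,-0.0359,-0.0021],[0.001,0.002,0.622]],[[-0.0365,-0.034,-0.0022],[0.001,0.002,0.622]],[[-0.0383,-0.032,-0.0022],[0.001,0.002,0.622]],[[-0.04,-0.0298,-0.0022],[0.001,0.002,0.622]],[[-0.0416,-0.0276,-0.
[... 789 characters left out ...]
],[-0.001,0.0,-0.95]],[[0.0106,-0.0092,-0.0006],[-0.001,0.0,-0.95]],[[0.0114,-0.0083,-0.0006],[-0.001,0.0,-0.95]],[[0.012,-0.0073,-0.0006],[-0.001,0.0,-0.95]],[[0.0126,-0.0063,-0.0006],[-0.001,0.0,-0.95]],[[0.013,-0.0052,-0.0006],[-0.001,0.0,-0.95]],[[0.0134,-0.0041,-0.0006],[-0.001,0.0,-0.95]],[[0.0137,-0.003,-0.0006],[-0.001,0.0,-0.95]],[[0.0139,-0.0018,-0.0006],[-0.001,0.0,-0.95]],[[0.014,-0.0007,-0.0006],[-0.001,0.0,-0.95]],[[0.014,0.0005,-0.0006],[-0.001,0.0,-0.95]],[[0.0139,0.0017,-0.0006],[-0.001,0.0,-0.95]],[[0.0138,0.0028,-0.0006],[-0.001,0.0,-0.95]],[[0.0135,0.0039,-0.0006],[-0.001,0.0,-0.95]],[[0.0131,0.005,-0.0006],[-0.001,0.0,-0.95]],[[0.0126,0.0061,-0.0006],[-0.001,0.0,-0.95]]]
```

View pics/w0.png

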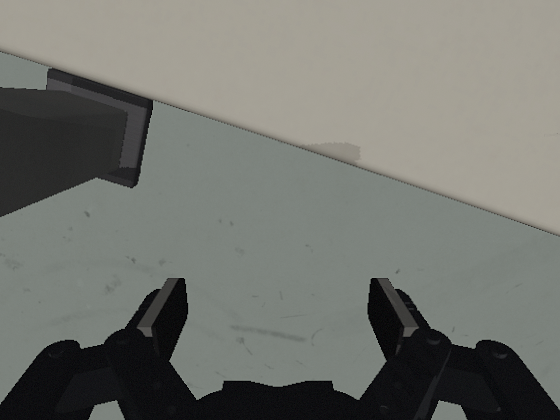

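```bash
sed -i 's/round(4).tolist(),(np.degrees(rv)\/5\/n).round(3)/round(3).tolist(),(np.degrees(rv)\/5\/n).round(2)/' h.py; python3 - <<'E'
from h import *
from bench import r
o=r.get_obs()
plan(o,[.505,-.24,.27],-100)
E
```

```text
11 [[[-0.026,-0.037,-0.004],[0.0,0.0,0.51]],[[-0.028,-0.036,-0.004],[0.0,0.0,0.51]],[[-0.03,-0.034,-0.004],[0.0,0.0,0.51]],[[-0.031,-0.033,-0.004],[0.0,0.0,0.51]],[[-0.033,-0.032,-0.004],[0.0,0.0,0.51]],[[-0.034,-0.03,-0.004],[0.0,0.0,0.51]],[[-0.035,-0.029,-0.004],[0.0,0.0,0.51]],[[-0.036,-0.027,-0.004],[0.0,0.0,0.51]],[[-0.038,-0.025,-0.004],[0.0,0.0,0.51]],[[-0.039,-0.024,-0.004],[0.0,0.0,0.51]],[[-0.04,-0.022,-0.004],[0.0,0.0,0.51]]]
```

Call:
send_rows:
  series:
    - [[-0.026, -0.037, -0.004], [0, 0, 0.51]]
    - [[-0.028, -0.036, -0.004], [0, 0, 0.51]]
    - [[-0.03, -0.034, -0.004], [0, 0, 0.51]]
    - [[-0.031, -0.033, -0.004], [0, 0, 0.51]]
    - [[-0.033, -0.032, -0.004], [0, 0, 0.51]]
    - [[-0.034, -0.03, -0.004], [0, 0, 0.51]]
    - [[-0.035, -0.029, -0.004], [0, 0, 0.51]]
    - [[-0.036, -0.027, -0.004], [0, 0, 0.51]]
    - [[-0.038, -0.025, -0.004], [0, 0, 0.51]]
    - [[-0.039, -0.024, -0.004], [0, 0, 0.51]]
    - [[-0.04, -0.022, -0.004], [0, 0, 0.51]]
    - [[0, 0, 0], [0, 0, 0]]
    - [[0, 0, 0], [0, 0, 0]]
  fingers: 0
  grip_force: 40

```text
clock: 1.78
tcp_pos: [0.5048, -0.2401, 0.275]
orientation: [2.017, -2.407, -0.001]
contact_force: [1.4, 0.3, -0.1]
grip_width: 0.0857
```

```bash
python3 - <<'E'
from h import *
from bench import r,grab_frame
o=r.get_obs();pose(o)
f=grab_frame("wrist");f["T"]=Ttool(o);pickle.dump(f,open("w1.pkl","wb"))
cv2.imwrite("pics/w1.png",f["frame"][...,::-1])
print(w2px(f,[[.5095,-.2425,.098],[.5095,-.2425,0]],f["T"]))
E
```

```text
t 1.77 p [ 0.5048 -0.2401  0.275 ] psi -100.07 tool z [-0.001 -0.    -1.   ] F [ 1.4  0.3 -0.1] w 0.0857 j [ 0.43  0.25 -0.12  1.78  0.03  1.11 -1.45]
[[277.6047658  184.21660509]
 [277.55585647 166.63517758]]
```

View pics/w1.png

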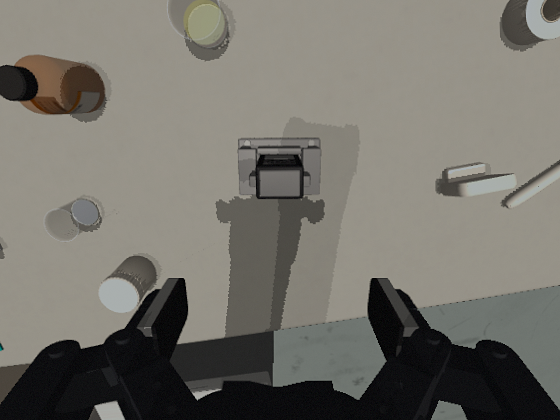

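```bash
python3 - <<'E'
from h import *
f=pickle.load(open("w1.pkl","rb"))
crop(f,"w1c",230,130,100,75,8)
E
```

```text
(no output)
```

View pics/w1c.png

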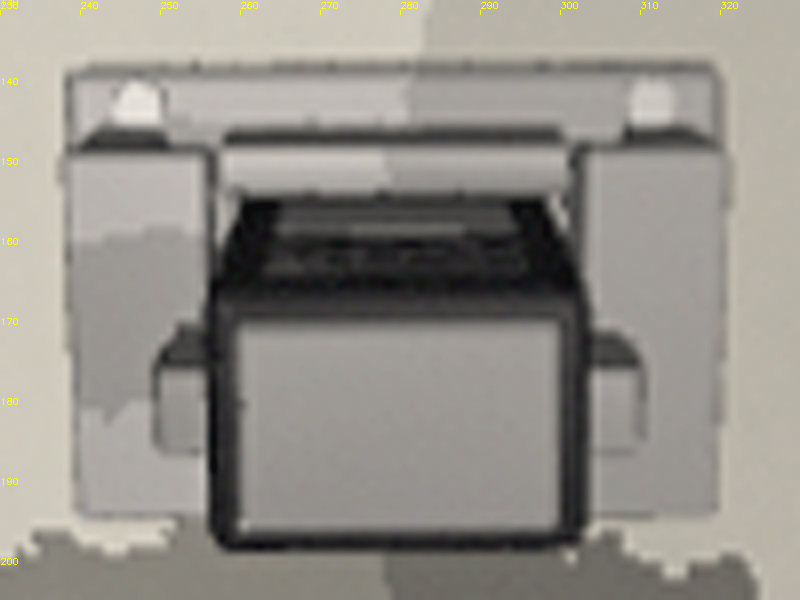

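```bash
python3 - <<'E'
from h import *
from bench import r
f=pickle.load(open("w1.pkl","rb"))
P=px2w(f,[[279.7,183.2],[260,196.5],[299.5,196.5],[260,170]],.098,f["T"]);print(P.round(4), np.linalg.norm(P[1]-P[2]),np.linalg.norm(P[1]-P[3]))
L=px2w(f,[[239.5,149],[320,149],[239.8,194.2],[319.5,194.2]],.04,f["T"]);print(L.round(4),L.mean(0),np.linalg.norm(L[1]-L[0]))
b=px2w(f,[[249.3,186.2],[310.5,186.2]],.088,f["T"]);print(b.round(4),b.mean(0),np.linalg.norm(b[1]-b[0]))
o=r.get_obs()
T=plan(o,[.53,.05,.25],-88)
plan(o,[.4615,.305,.20],-75,T0=T)
E
```

```text
[[ 0.5102 -0.2448  0.098 ]
 [ 0.4998 -0.2223  0.098 ]
 [ 0.4927 -0.2626  0.098 ]
 [ 0.5271 -0.2276  0.098 ]] 0.040915057374478446 0.027729492896949336
[[ 0.5449 -0.2036  0.04  ]
 [ 0.5286 -0.2962  0.04  ]
 [ 0.4914 -0.1925  0.04  ]
 [ 0.4745 -0.2883  0.04  ]] [ 0.50989164 -0.24514888  0.04      ] 0.09396449226245877
[[ 0.5102 -0.2123  0.088 ]
 [ 0.499  -0.276   0.088 ]] [ 0.50459518 -0.24410763  0.088     ] 0.06469421056556543
6 [[[-0.048,0.004,0.004],[0.0,-0.0,-0.41]],[[-0.049,0.003,0.004],[0.0,-0.0,-0.41]],[[-0.049,0.001,0.004],[0.0,-0.0,-0.41]],[[-0.049,-0.001,0.004],[0.0,-0.0,-0.41]],[[-0.049,-0.003,0.004],[0.0,-0.0,-0.41]],[[-0.048,-0.004,0.004],[0.0,-0.0,-0.41]]]
6 [[[-0.043,0.01,0.008],[0.0,0.0,-0.43]],[[-0.043,0.008,0.008],[0.0,0.0,-0.43]],[[-0.044,0.007,0.008],[0.0,0.0,-0.43]],[[-0.044,0.005,0.008],[0.0,0.0,-0.43]],[[-0.044,0.003,0.008],[0.0,0.0,-0.43]],[[-0.044,0.002,0.008],[0.0,0.0,-0.43]]]
```

Call:
send_rows:
  series:
    - [[-0.048, 0.004, 0.004], [0, 0, -0.41]]
    - [[-0.049, 0.003, 0.004], [0, 0, -0.41]]
    - [[-0.049, 0.001, 0.004], [0, 0, -0.41]]
    - [[-0.049, -0.001, 0.004], [0, 0, -0.41]]
    - [[-0.049, -0.003, 0.004], [0, 0, -0.41]]
    - [[-0.048, -0.004, 0.004], [0, 0, -0.41]]
    - [[-0.043, 0.01, 0.002], [0, 0, -0.43]]
    - [[-0.043, 0.008, 0.002], [0, 0, -0.43]]
    - [[-0.044, 0.007, 0.002], [0, 0, -0.43]]
    - [[-0.044, 0.005, 0.002], [0, 0, -0.43]]
    - [[-0.044, 0.003, 0.002], [0, 0, -0.43]]
    - [[-0.044, 0.002, 0.002], [0, 0, -0.43]]
    - [[0, 0, 0], [0, 0, 0]]
    - [[0, 0, 0], [0, 0, 0]]

```text
clock: 3.58
tcp_pos: [0.4619, 0.3055, 0.2389]
orientation: [2.491, -1.912, 0.001]
contact_force: [0.7, -0.8, -0.4]
grip_width: 0.0855
```

```bash
python3 - <<'E'
from h import *
from bench import r,grab_frame
o=r.get_obs();pose(o)
f=grab_frame("wrist");f["T"]=Ttool(o);pickle.dump(f,open("w2.pkl","wb"))
cv2.imwrite("pics/w2.png",f["frame"][...,::-1])
crop(f,"w2c",190,80,230,170,3)
print(w2px(f,[[.4615,.305,.105],[.4615,.305,0.137]],f["T"]))
E
```

```text
t 3.58 p [0.4619 0.3055 0.2389] psi -75.01 tool z [-0.    -0.001 -1.   ] F [ 0.7 -0.8 -0.4] w 0.0855 j [-0.29  0.31 -0.49  1.81  0.17  1.06 -2.16]
[[277.24416492 201.21226816]
 [277.27245766 212.53741463]]
```

View pics/w2.png

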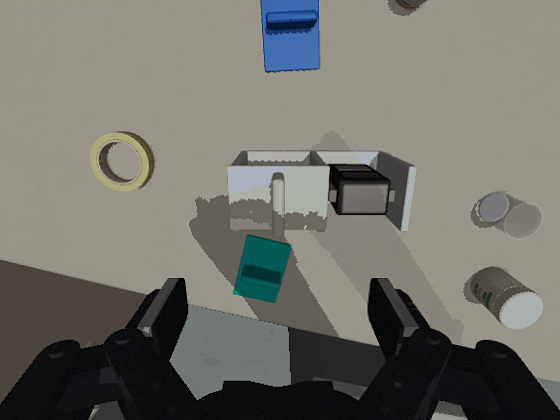

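View pics/w2c.png

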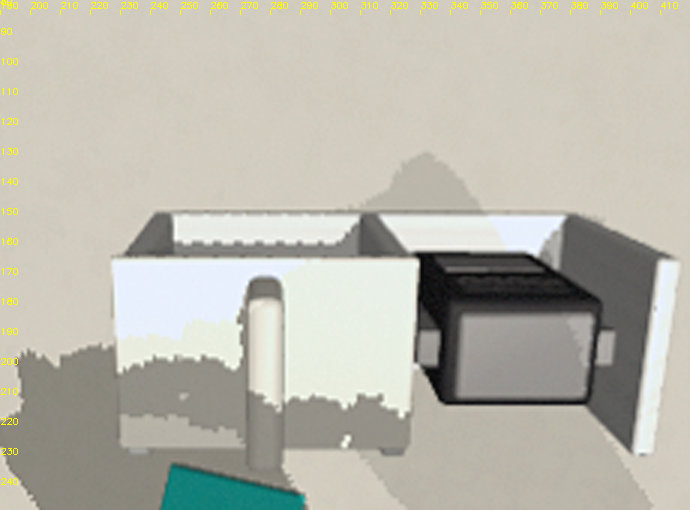

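```bash
python3 - <<'E'
from h import *
from bench import r
f=pickle.load(open("w2.pkl","rb"))
def q(n,uv,z):
    P=px2w(f,uv,z,f["T"]);print(n,P[:,:2].round(4).tolist(),P.mean(0)[:2].round(4))
q("cover",[[227.3,166],[329.3,166],[326.7,230],[229.8,230]],.105)
q("rib",[[272.6,177.5],[284.8,177.5],[272.6,236],[284,236]],.137)
q("stored",[[341.5,184],[387.5,183.5],[386,213],[342.5,212.5]],.096)
q("wall",[[409,167],[415.5,167],[400.5,231],[407,231]],.1)
o=r.get_obs()
plan(o,[.4615,.305,.111],-75)
E
```

```text
cover [[0.4811, 0.3552], [0.5041, 0.2696], [0.4465, 0.2533], [0.4231, 0.3403]] [0.4637 0.3046]
rib [[0.4883, 0.316], [0.4908, 0.3068], [0.4407, 0.3034], [0.4432, 0.2943]] [0.4657 0.3051]
stored [[0.4901, 0.2518], [0.5016, 0.2111], [0.4744, 0.202], [0.4642, 0.242]] [0.4826 0.2267]
wall [[0.5213, 0.1995], [0.5229, 0.1939], [0.4621, 0.1836], [0.4637, 0.1775]] [0.4925 0.1886]
3 [[[-0.0,0.0,0.043],[0.0,-0.01,-0.0]],[[-0.0,0.0,0.043],[0.0,-0.01,-0.0]],[[-0.0,0.0,0.043],[0.0,-0.01,-0.0]]]
```

Call:
send_rows:
  series:
    - [[0, 0, 0.04], [0, 0, 0]]
    - [[0, 0, 0.04], [0, 0, 0]]
    - [[0, 0, 0.028], [0, 0, 0]]
    - [[0, 0, 0.018], [0, 0, 0]]
    - [[0, 0, 0], [0, 0, 0]]
    - [[0, 0, 0], [0, 0, 0]]

```text
clock: 4.38
tcp_pos: [0.4619, 0.3076, 0.1144]
orientation: [-2.493, 1.909, -0.001]
contact_force: [-0.3, 0.9, 0.1]
grip_width: 0.0855
```

Call:
send_rows:
  series:
    - [[0, 0, 0], [0, 0, 0]]
    - [[0, 0, 0], [0, 0, 0]]
    - [[0, 0, 0], [0, 0, 0]]
    - [[0, 0, 0], [0, 0, 0]]
    - [[0, 0, 0], [0, 0, 0]]
    - [[0, 0, 0], [0, 0, 0]]
    - [[0, 0, 0], [0, 0, 0]]
    - [[0, 0, 0], [0, 0, 0]]
  fingers: 255
  grip_force: 40

```text
clock: 5.38
tcp_pos: [0.4612, 0.3074, 0.1135]
orientation: [-2.494, 1.91, -0.0]
contact_force: [-0.9, -0.8, 6.1]
grip_width: 0.0092
```

Call:
send_rows:
  series:
    - [[0, 0, -0.01], [0, 0, 0]]
    - [[0, 0, -0.012], [0, 0, 0]]
    - [[0, 0, 0], [0, 0, 0]]
    - [[0, 0, 0], [0, 0, 0]]

```text
clock: 5.88
tcp_pos: [0.461, 0.3073, 0.1353]
orientation: [2.494, -1.91, 0.0]
contact_force: [-0.6, -1.1, -1.4]
grip_width: 0.0089
```

```bash
python3 - <<'E'
from h import *
from bench import r,grab_frame
o=r.get_obs();pose(o)
f=grab_frame("wrist");f["T"]=Ttool(o);pickle.dump(f,open("w3.pkl","wb"))
cv2.imwrite("pics/w3.png",f["frame"][...,::-1])
plan(o,o["tcp_pos"]+np.array([.4821-.463,.2273-.3045,0]),-75,n=4)
E
```

```text
t 5.88 p [0.461  0.3073 0.1353] psi -74.87 tool z [ 0. -0. -1.] F [-0.6 -1.1 -1.4] w 0.0089 j [-0.33  0.43 -0.47  1.91  0.25  0.85 -2.23]
4 [[[0.02,0.0,0.0],[-0.0,-0.0,0.01]],[[0.02,0.0,0.0],[-0.0,-0.0,0.01]],[[0.02,0.0,0.0],[-0.0,-0.0,0.01]],[[0.02,0.0,0.0],[-0.0,-0.0,0.01]]]
```

View pics/w3.png

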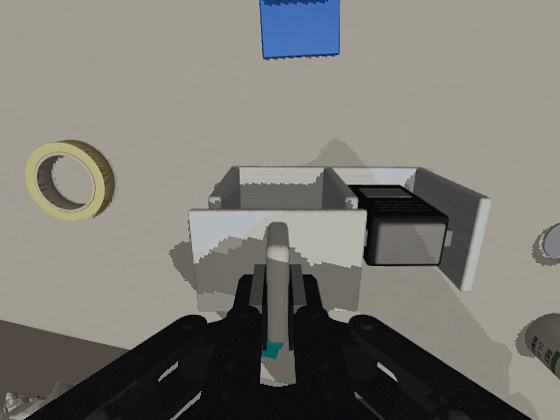

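```bash
python3 - <<'E'
from h import *
f=pickle.load(open("w3.pkl","rb"))
P=px2w(f,[[190,211.5],[366,211],[196,308],[361,310]],.127,f["T"]);print(P.round(4),P.mean(0), np.linalg.norm(P[0]-P[1]),np.linalg.norm(P[0]-P[2]))
c,s=np.cos(np.radians(15)),np.sin(np.radians(15))
print((P[0]+P[1])[:2]/2-.03*np.array([c,s]), np.degrees(np.arctan2(*(P[0]-P[1])[[0,1]])))
W=px2w(f,[[466,291],[487,199]],.1,f["T"]);print(W)
E
```

```text
[[0.4801 0.3572 0.127 ]
 [0.5034 0.2726 0.127 ]
 [0.4249 0.3441 0.127 ]
 [0.4478 0.2548 0.127 ]] [0.46407501 0.30718438 0.127     ] 0.0877115242143708 0.05672877215121151
[0.46278667 0.30714203] -15.36921344639318
[[0.46250784 0.1800775  0.1       ]
 [0.52266946 0.19604357 0.1       ]]
```

Call:
send_rows:
  series:
    - [[0.02, 0.0005, 0], [0, 0, 0]]
    - [[0.021, 0.0005, 0], [0, 0, 0]]
    - [[0.021, 0.0005, 0], [0, 0, 0]]
    - [[0.0195, 0.0005, 0], [0, 0, 0]]
    - [[0, 0, 0], [0, 0, 0]]
    - [[0, 0, 0.01], [0, 0, 0]]
    - [[0, 0, 0.006], [0, 0, 0]]
    - [[0, 0, 0.004], [0, 0, 0]]
    - [[0, 0, 0], [0, 0, 0]]
    - [[0, 0, 0], [0, 0, 0]]

```text
clock: 7.18
tcp_pos: [0.4804, 0.2285, 0.1154]
orientation: [-2.495, 1.909, -0.0]
contact_force: [-0.8, -0.4, -2.3]
grip_width: 0.0094
```

```bash
python3 - <<'E'
from h import *
from bench import r,grab_frame
o=r.get_obs();pose(o)
f=grab_frame("wrist");f["T"]=Ttool(o);pickle.dump(f,open("w4.pkl","wb"))
cv2.imwrite("pics/w4.png",f["frame"][...,::-1])
E
```

```text
t 7.17 p [0.4804 0.2285 0.1154] psi -74.85 tool z [ 0.  0. -1.] F [-0.8 -0.4 -2.3] w 0.0094 j [-0.2   0.43 -0.45  1.98  0.25  0.79 -2.1 ]
```

View pics/w4.png

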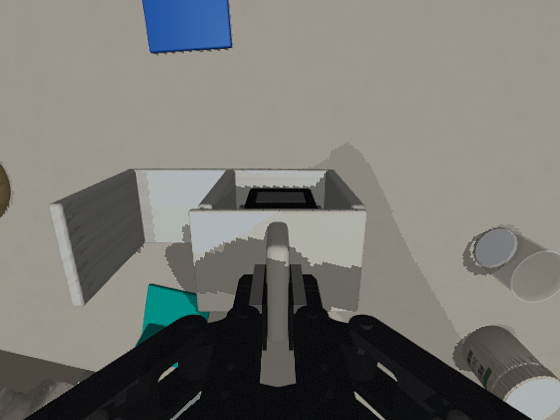

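Call:
send_rows:
  series:
    - [[0, 0, 0.0015], [0, 0, 0]]
    - [[0, 0, 0.001], [0, 0, 0]]
    - [[0, 0, 0], [0, 0, 0]]
    - [[0, 0, 0], [0, 0, 0]]

```text
clock: 7.72
tcp_pos: [0.4806, 0.2282, 0.1135]
orientation: [-2.494, 1.91, -0.001]
contact_force: [-1.1, -0.6, 4.2]
grip_width: 0.0094
```

```bash
python3 - <<'E'
from h import *
from bench import r,grab_frame
o=r.get_obs();pose(o)
E
```

```text
t 7.72 p [0.4806 0.2282 0.1135] psi -74.88 tool z [ 0.001 -0.    -1.   ] F [-1.1 -0.6  4.2] w 0.0094 j [-0.2   0.43 -0.44  1.98  0.26  0.79 -2.1 ]
```

Contact with the wall tops made. Open and rise.

Call:
send_rows:
  series:
    - [[0, 0, 0], [0, 0, 0]]
    - [[0, 0, 0], [0, 0, 0]]
    - [[0, 0, 0], [0, 0, 0]]
    - [[0, 0, 0], [0, 0, 0]]
    - [[0, 0, 0], [0, 0, 0]]
    - [[0, 0, -0.02], [0, 0, 0]]
    - [[0, 0, -0.04], [0, 0, 0]]
    - [[0, 0, -0.04], [0, 0, 0]]
    - [[0, 0, -0.04], [0, 0, 0]]
    - [[0, 0, 0], [0, 0, 0]]
  fingers: 0

```text
clock: 8.98
tcp_pos: [0.4821, 0.2294, 0.2561]
orientation: [-2.49, 1.906, -0.005]
contact_force: [0.3, -0.3, -0.2]
grip_width: 0.0855
```

```bash
python3 - <<'E'
from h import *
from bench import r,grab_frame
o=r.get_obs();pose(o)
f=grab_frame("wrist");f["T"]=Ttool(o);pickle.dump(f,open("w5.pkl","wb"))
cv2.imwrite("pics/w5.png",f["frame"][...,::-1])
T=plan(o,[.53,-.02,.25],-88)
plan(o,[.510,-.245,.15],-100,T0=T)
E
```

```text
t 8.97 p [0.4821 0.2294 0.2561] psi -74.88 tool z [ 0.006  0.003 -1.   ] F [ 0.3 -0.3 -0.2] w 0.0855 j [-0.15  0.26 -0.49  1.84  0.14  1.07 -2.  ]
6 [[[0.042,0.003,0.001],[-0.01,0.0,0.44]],[[0.042,0.002,0.001],[-0.01,0.0,0.44]],[[0.042,-0.0,0.001],[-0.01,0.0,0.44]],[[0.042,-0.002,0.001],[-0.01,0.0,0.44]],[[0.042,-0.003,0.001],[-0.01,0.0,0.44]],[[0.042,-0.005,0.001],[-0.01,0.0,0.44]]]
5 [[[0.045,0.006,0.02],[0.0,0.0,0.48]],[[0.045,0.004,0.02],[0.0,0.0,0.48]],[[0.045,0.002,0.02],[0.0,0.0,0.48]],[[0.045,-0.0,0.02],[0.0,0.0,0.48]],[[0.045,-0.002,0.02],[0.0,0.0,0.48]]]
```

View pics/w5.png

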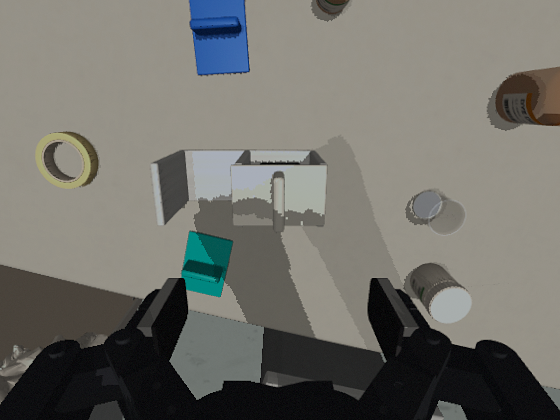

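Call:
send_rows:
  series:
    - [[0.042, 0.003, 0.001], [0, 0, 0.44]]
    - [[0.042, 0.002, 0.001], [0, 0, 0.44]]
    - [[0.042, 0, 0.001], [0, 0, 0.44]]
    - [[0.042, -0.002, 0.001], [0, 0, 0.44]]
    - [[0.042, -0.003, 0.001], [0, 0, 0.44]]
    - [[0.042, -0.005, 0.001], [0, 0, 0.44]]
    - [[0.045, 0.006, 0.01], [0, 0, 0.48]]
    - [[0.045, 0.004, 0.02], [0, 0, 0.48]]
    - [[0.045, 0.002, 0.02], [0, 0, 0.48]]
    - [[0.045, 0, 0.02], [0, 0, 0.48]]
    - [[0.045, -0.002, 0.02], [0, 0, 0.48]]
    - [[0, 0, 0], [0, 0, 0]]
    - [[0, 0, 0], [0, 0, 0]]

```text
clock: 10.65
tcp_pos: [0.5058, -0.2437, 0.1557]
orientation: [2.018, -2.407, -0.003]
contact_force: [0.6, -0.6, 0.4]
grip_width: 0.0854
```

```bash
python3 - <<'E'
from h import *
from bench import r,grab_frame
f=pickle.load(open("w5.pkl","rb"))
P=px2w(f,[[232,166],[326,166],[325,226],[232.5,227]],.105,f["T"]);print(P.round(4),P.mean(0))
o=r.get_obs();pose(o)
f=grab_frame("wrist");f["T"]=Ttool(o);pickle.dump(f,open("w6.pkl","wb"))
cv2.imwrite("pics/w6.png",f["frame"][...,::-1])
print(w2px(f,[.51,-.245,.098],f["T"]))
plan(o,[.51,-.245,.051],-100)
E
```

```text
[[0.4994 0.2773 0.105 ]
 [0.5222 0.1935 0.105 ]
 [0.4656 0.1762 0.105 ]
 [0.4407 0.2637 0.105 ]] [0.48196474 0.22766326 0.105     ]
t 10.65 p [ 0.5058 -0.2437  0.1557] psi -100.04 tool z [-0.002  0.001 -1.   ] F [ 0.6 -0.6  0.4] w 0.0854 j [ 0.46  0.38 -0.16  1.89  0.07  0.87 -1.48]
[[276.34919692 226.96693969]]
3 [[[0.0,-0.002,0.035],[0.01,0.0,-0.0]],[[0.0,-0.002,0.035],[0.01,0.0,-0.0]],[[0.0,-0.001,0.035],[0.01,0.0,-0.0]]]
```

View pics/w6.png

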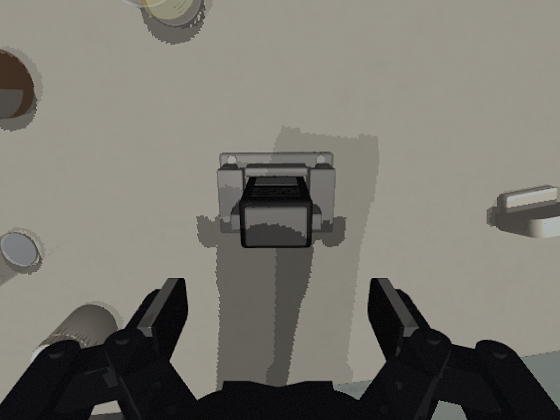

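Call:
send_rows:
  series:
    - [[0, -0.002, 0.03], [0, 0, 0]]
    - [[0, -0.002, 0.03], [0, 0, 0]]
    - [[0, -0.0005, 0.025], [0, 0, 0]]
    - [[0, 0, 0.019], [0, 0, 0]]
    - [[0, 0, 0], [0, 0, 0]]
    - [[0, 0, 0], [0, 0, 0]]

```text
clock: 11.45
tcp_pos: [0.5115, -0.2453, 0.0536]
orientation: [-2.018, 2.407, -0.002]
contact_force: [0.1, -0.1, 0.1]
grip_width: 0.0856
```

```bash
python3 - <<'E'
from h import *
from bench import r,grab_frame
o=r.get_obs();pose(o)
f=grab_frame("wrist")
cv2.imwrite("pics/w7.png",f["frame"][...,::-1])
E
```

```text
t 11.45 p [ 0.5115 -0.2453  0.0536] psi -100.04 tool z [ 0.001 -0.    -1.   ] F [ 0.1 -0.1  0.1] w 0.0856 j [ 0.44  0.53 -0.14  1.94  0.11  0.67 -1.51]
```

View pics/w7.png

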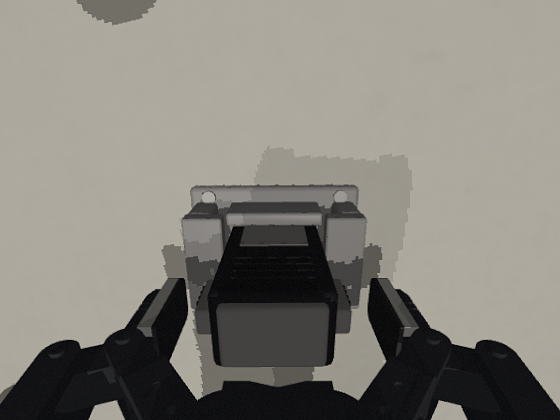

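Call:
send_rows:
  series:
    - [[0, 0, 0], [0, 0, 0]]
    - [[0, 0, 0], [0, 0, 0]]
    - [[0, 0, 0], [0, 0, 0]]
    - [[0, 0, 0], [0, 0, 0]]
    - [[0, 0, 0], [0, 0, 0]]
    - [[0, 0, 0], [0, 0, 0]]
    - [[0, 0, 0], [0, 0, 0]]
  fingers: 255
  grip_force: 45

```text
clock: 12.38
tcp_pos: [0.5119, -0.2446, 0.0539]
orientation: [-2.018, 2.406, -0.002]
contact_force: [-1.0, 3.3, 7.1]
grip_width: 0.0497
```

```bash
python3 - <<'E'
from h import *
from bench import r,grab_frame
o=r.get_obs();pose(o)
f=grab_frame("wrist")
cv2.imwrite("pics/w8.png",f["frame"][...,::-1])
E
```

```text
t 12.38 p [ 0.5119 -0.2446  0.0539] psi -100.03 tool z [ 0.002  0.    -1.   ] F [-1.   3.3  7.1] w 0.0497 j [ 0.44  0.53 -0.14  1.94  0.11  0.67 -1.51]
```

View pics/w8.png

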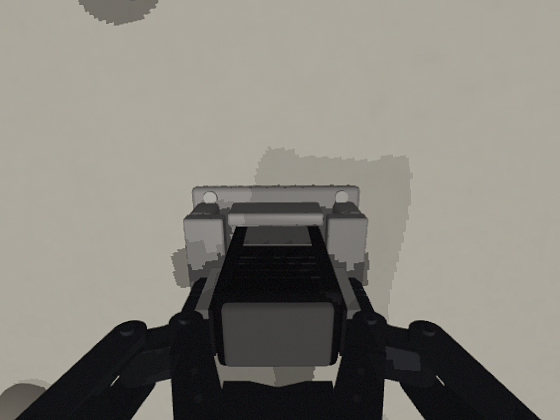

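Call:
send_rows:
  series:
    - [[0, 0, -0.01], [0, 0, 0]]
    - [[0, 0, -0.015], [0, 0, 0]]
    - [[0, 0, -0.025], [0, 0, 0]]
    - [[0, 0, -0.035], [0, 0, 0]]
    - [[0, 0, -0.035], [0, 0, 0]]
    - [[0, 0, 0], [0, 0, 0]]

```text
clock: 13.18
tcp_pos: [0.5124, -0.2465, 0.1763]
orientation: [-2.015, 2.406, -0.009]
contact_force: [0.4, -0.1, -3.1]
grip_width: 0.0496
```

```bash
python3 - <<'E'
from h import *
from bench import r,grab_frame
o=r.get_obs();pose(o)
f=grab_frame("wrist")
cv2.imwrite("pics/w9.png",f["frame"][...,::-1])
t=pickle.load(open("top0.pkl","rb"))
for n,uv,z in [("pot",(291,244),.068),("smallbk",(277,215),.03),("amber",(294,165),.09),("beaker",(345,158),.04),("timer",(438,228),.06),("teal",(194,264),0),("drop",(217,153),.08),("tape",(136,232),.02)]:
    print(n,px2w(t,[uv],z)[0].round(3))
E
```

```text
t 13.18 p [ 0.5124 -0.2465  0.1763] psi -100.11 tool z [ 0.006 -0.003 -1.   ] F [ 0.4 -0.1 -3.1] w 0.0496 j [ 0.46  0.37 -0.16  1.87  0.07  0.91 -1.47]
pot [ 0.396 -0.012  0.068]
smallbk [0.491 0.032 0.03 ]
amber [ 0.638 -0.02   0.09 ]
beaker [ 0.677 -0.186  0.04 ]
timer [ 0.448 -0.471  0.06 ]
teal [0.336 0.295 0.   ]
drop [0.679 0.221 0.08 ]
tape [0.434 0.484 0.02 ]
```

View pics/w9.png

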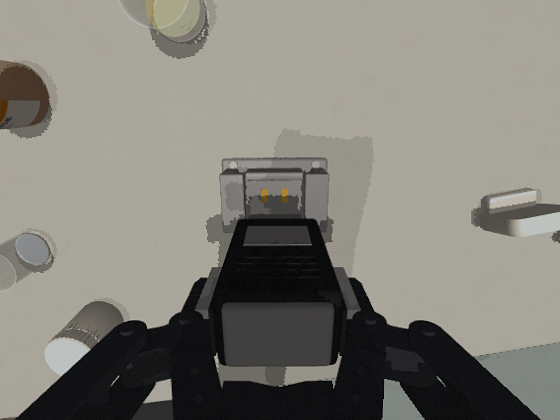

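```bash
python3 - <<'E'
from h import *
from bench import r
o=r.get_obs();pose(o)
T=plan(o,[.52,-.11,.13],-100,n=4)
plan(o,[.52,-.11,.052],-100,n=4,T0=T)
E
```

```text
t 13.22 p [ 0.5111 -0.2459  0.1742] psi -100.1 tool z [ 0.002 -0.001 -1.   ] F [-0.4  0.2 -3.5] w 0.0494 j [ 0.46  0.37 -0.16  1.87  0.07  0.91 -1.47]
4 [[[-0.034,0.004,0.011],[-0.01,-0.0,-0.0]],[[-0.034,0.004,0.011],[-0.01,-0.0,-0.0]],[[-0.034,0.004,0.011],[-0.01,-0.0,-0.0]],[[-0.034,0.004,0.011],[-0.01,-0.0,-0.0]]]
4 [[[0.0,0.0,0.02],[0.0,0.0,0.0]],[[0.0,0.0,0.02],[0.0,0.0,0.0]],[[0.0,0.0,0.02],[0.0,0.0,0.0]],[[0.0,0.0,0.02],[0.0,0.0,0.0]]]
```

Call:
send_rows:
  series:
    - [[-0.034, 0.004, 0], [0, 0, 0]]
    - [[-0.034, 0.004, 0.01], [0, 0, 0]]
    - [[-0.034, 0.004, 0.015], [0, 0, 0]]
    - [[-0.034, 0.004, 0.019], [0, 0, 0]]
    - [[0, 0, 0.03], [0, 0, 0]]
    - [[0, 0, 0.025], [0, 0, 0]]
    - [[0, 0, 0.015], [0, 0, 0]]
    - [[0, 0, 0.008], [0, 0, 0]]
    - [[0, 0, 0], [0, 0, 0]]
    - [[0, 0, 0], [0, 0, 0]]
    - [[0, 0, 0], [0, 0, 0]]

```text
clock: 14.6
tcp_pos: [0.5193, -0.1088, 0.0515]
orientation: [-2.017, 2.407, -0.002]
contact_force: [-0.3, -0.7, -1.7]
grip_width: 0.0496
```

```bash
python3 - <<'E'
from h import *
from bench import r,grab_frame
o=r.get_obs();pose(o)
f=grab_frame("wrist")
cv2.imwrite("pics/w10.png",f["frame"][...,::-1])
E
```

```text
t 14.6 p [ 0.5193 -0.1088  0.0515] psi -100.08 tool z [ 0.001 -0.    -1.   ] F [-0.3 -0.7 -1.7] w 0.0496 j [ 0.24  0.5  -0.18  2.03  0.15  0.63 -1.79]
```

View pics/w10.png

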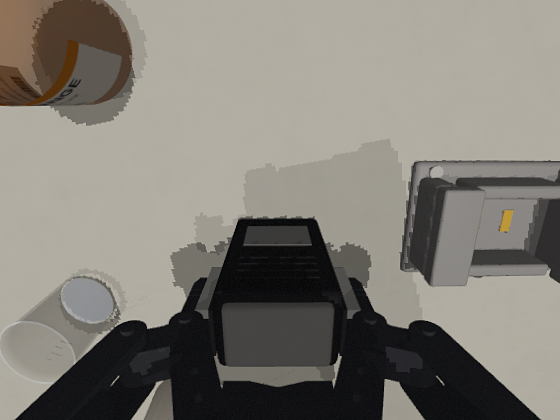

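Call:
send_rows:
  series:
    - [[0, 0, 0.0025], [0, 0, 0]]
    - [[0, 0, 0.002], [0, 0, 0]]
    - [[0, 0, 0.001], [0, 0, 0]]
    - [[0, 0, 0], [0, 0, 0]]
    - [[0, 0, 0], [0, 0, 0]]

```text
clock: 15.28
tcp_pos: [0.5188, -0.1087, 0.0459]
orientation: [2.018, -2.408, 0.0]
contact_force: [-2.9, 0.4, 5.7]
grip_width: 0.0495
```

Call:
send_rows:
  series:
    - [[0, 0, 0], [0, 0, 0]]
    - [[0, 0, 0], [0, 0, 0]]
    - [[0, 0, 0], [0, 0, 0]]
    - [[0, 0, 0], [0, 0, 0]]
    - [[0, 0, 0], [0, 0, 0]]
    - [[0, 0, -0.02], [0, 0, 0]]
    - [[0, 0, -0.04], [0, 0, 0]]
    - [[0, 0, -0.04], [0, 0, 0]]
    - [[0, 0, -0.04], [0, 0, 0]]
    - [[0, 0, 0], [0, 0, 0]]
  fingers: 0

```text
clock: 16.52
tcp_pos: [0.521, -0.109, 0.1886]
orientation: [-2.015, 2.405, -0.008]
contact_force: [1.1, -0.2, -0.8]
grip_width: 0.085
```

```bash
python3 - <<'E'
from h import *
from bench import r,grab_frame
o=r.get_obs();pose(o)
f=grab_frame("wrist");f["T"]=Ttool(o);pickle.dump(f,open("w11.pkl","wb"))
cv2.imwrite("pics/w11.png",f["frame"][...,::-1])
print(w2px(f,[.5188,-.1087,.09],f["T"]))
E
```

```text
t 16.52 p [ 0.521  -0.109   0.1886] psi -100.08 tool z [ 0.007 -0.001 -1.   ] F [ 1.1 -0.2 -0.8] w 0.085 j [ 0.27  0.3  -0.22  1.93  0.08  0.91 -1.73]
[[275.97062486 217.0612594 ]]
```

View pics/w11.png

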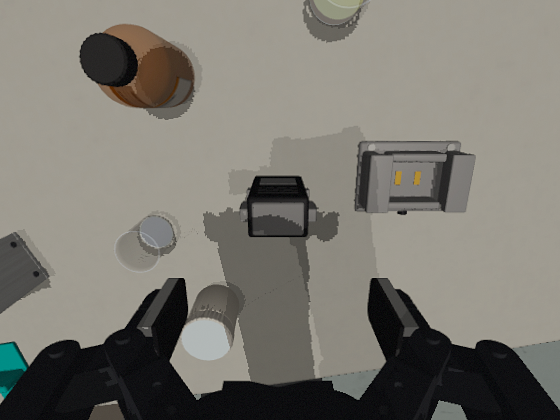

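Call:
send_rows:
  series:
    - [[0, 0, 0], [0, 0, -1]]
    - [[0, 0, 0], [0, 0, -1]]
    - [[0, 0, 0], [0, 0, -1]]
    - [[0, 0, 0], [0, 0, -1]]
    - [[0, 0, 0], [0, 0, -1]]
    - [[0, 0, 0], [0, 0, -1]]
    - [[0, 0, 0], [0, 0, -1]]
    - [[0, 0, 0], [0, 0, -1]]
    - [[0, 0, 0], [0, 0, -1]]
    - [[0, 0, 0], [0, 0, -1]]
    - [[0, 0, 0], [0, 0, -1]]
    - [[0, 0, 0], [0, 0, -1]]
    - [[0, 0, 0], [0, 0, -1]]
    - [[0, 0, 0], [0, 0, -1]]
    - [[0, 0, 0], [0, 0, -1]]
    - [[0, 0, 0], [0, 0, -1]]
    - [[0, 0, 0], [0, 0, -1]]
    - [[0, 0, 0], [0, 0, -1]]
    - [[0, 0, 0], [0, 0, 0]]
    - [[0, 0, 0], [0, 0, 0]]

```text
clock: 19.08
tcp_pos: [0.5183, -0.1087, 0.1845]
orientation: [-3.129, 0.278, 0.002]
contact_force: [0.4, 0.0, -0.4]
grip_width: 0.0855
```

```bash
python3 - <<'E'
from h import *
from bench import r,grab_frame
o=r.get_obs();pose(o)
f=grab_frame("wrist");f["T"]=Ttool(o);pickle.dump(f,open("w12.pkl","wb"))
cv2.imwrite("pics/w12.png",f["frame"][...,::-1])
crop(f,"w12c",240,160,80,90,6)
f1=pickle.load(open("w11.pkl","rb"));crop(f1,"w11c",230,160,90,90,6)
print(w2px(f,[.5188,-.1087,.09],f["T"]))
E
```

```text
t 19.07 p [ 0.5183 -0.1087  0.1845] psi -10.17 tool z [-0.001  0.    -1.   ] F [ 0.4  0.  -0.4] w 0.0855 j [ 0.51  0.34 -0.51  1.92  0.2   0.93 -0.27]
[[280.26227    216.14210819]]
```

View pics/w12.png

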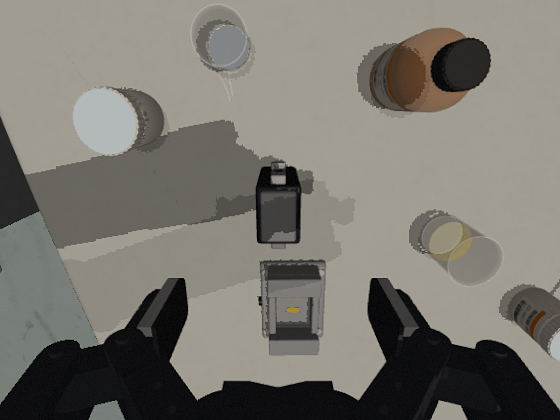

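View pics/w12c.png

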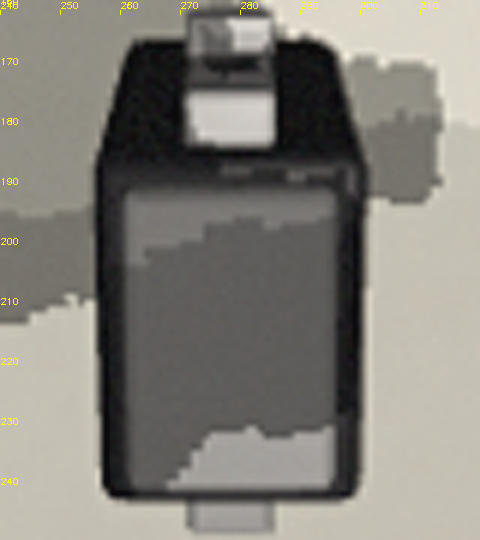

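View pics/w11c.png

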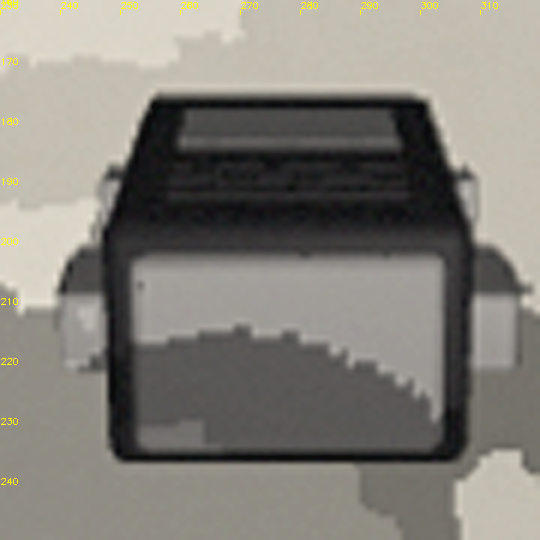

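```bash
python3 - <<'E'
from h import *
from bench import r
f=pickle.load(open("w12.pkl","rb"));g=pickle.load(open("w11.pkl","rb"))
a=px2w(f,[[278.2,216.3]],.09,f["T"])[0];b=px2w(g,[[278,218.8]],.09,g["T"])[0];print(a,b)
o=r.get_obs()
plan(o,[.518,-.109,.054],-10)
E
```

```text
[ 0.51718371 -0.10854575  0.09      ] [ 0.51706882 -0.11004182  0.09      ]
3 [[[-0.0,0.0,0.044],[-0.0,0.0,-0.01]],[[-0.0,0.0,0.044],[-0.0,0.0,-0.01]],[[-0.0,0.0,0.044],[-0.0,0.0,-0.01]]]
```

Call:
send_rows:
  series:
    - [[-0.001, 0, 0.04], [0, 0, 0]]
    - [[0, 0, 0.04], [0, 0, 0]]
    - [[0, 0, 0.03], [0, 0, 0]]
    - [[0, 0, 0.02], [0, 0, 0]]
    - [[0, 0, 0], [0, 0, 0]]
    - [[0, 0, 0], [0, 0, 0]]

```text
clock: 19.88
tcp_pos: [0.5183, -0.1085, 0.056]
orientation: [3.129, -0.276, 0.001]
contact_force: [0.4, 0.3, 0.0]
grip_width: 0.0853
```

Call:
send_rows:
  series:
    - [[0, 0, 0], [0, 0, 0]]
    - [[0, 0, 0], [0, 0, 0]]
    - [[0, 0, 0], [0, 0, 0]]
    - [[0, 0, 0], [0, 0, 0]]
    - [[0, 0, 0], [0, 0, 0]]
    - [[0, 0, 0], [0, 0, 0]]
    - [[0, 0, 0], [0, 0, 0]]
  fingers: 255
  grip_force: 40

```text
clock: 20.75
tcp_pos: [0.5182, -0.1087, 0.0559]
orientation: [3.129, -0.276, 0.001]
contact_force: [0.4, 0.4, 5.6]
grip_width: 0.0355
```

```bash
python3 - <<'E'
from h import *
from bench import r,grab_frame
o=r.get_obs();pose(o)
f=grab_frame("wrist");f["T"]=Ttool(o)
cv2.imwrite("pics/w13.png",f["frame"][...,::-1])
E
```

```text
t 20.75 p [ 0.5182 -0.1087  0.0559] psi -10.08 tool z [ 0.001 -0.    -1.   ] F [0.4 0.4 5.6] w 0.0355 j [ 0.44  0.52 -0.43  2.02  0.34  0.68 -0.39]
```

View pics/w13.png

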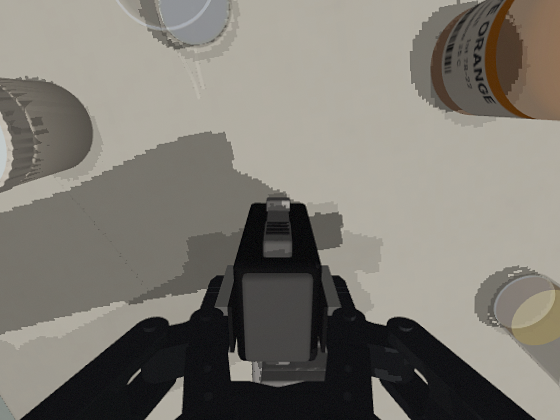

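Call:
send_rows:
  series:
    - [[0, 0, -0.02], [0, 0, 0]]
    - [[0, 0, -0.04], [0, 0, 0]]
    - [[0, 0, -0.055], [0, 0, 0]]
    - [[0, 0, -0.055], [0, 0, 0]]
    - [[0, 0, 0], [0, 0, 0]]

```text
clock: 21.42
tcp_pos: [0.5203, -0.1086, 0.2293]
orientation: [3.128, -0.276, 0.012]
contact_force: [0.1, 0.0, -3.8]
grip_width: 0.0353
```

```bash
python3 - <<'E'
from h import *
from bench import r
o=r.get_obs();pose(o)
T=plan(o,[.54,.1,.23],5,step=.045)
plan(o,[.4614,.3045,.23],15,step=.045,T0=T)
E
```

```text
t 21.43 p [ 0.5203 -0.1086  0.2293] psi -10.08 tool z [ 0.008 -0.002 -1.   ] F [ 0.1  0.  -3.8] w 0.0353 j [ 0.53  0.29 -0.53  1.88  0.17  1.01 -0.24]
5 [[[-0.003,-0.042,-0.0],[0.0,-0.02,-0.6]],[[-0.001,-0.042,-0.0],[0.0,-0.02,-0.6]],[[0.001,-0.042,-0.0],[0.0,-0.02,-0.6]],[[0.003,-0.042,-0.0],[0.0,-0.02,-0.6]],[[0.005,-0.042,-0.0],[0.0,-0.02,-0.6]]]
5 [[[-0.012,-0.042,0.0],[0.0,0.0,-0.4]],[[-0.011,-0.043,0.0],[0.0,0.0,-0.4]],[[-0.009,-0.043,0.0],[0.0,0.0,-0.4]],[[-0.008,-0.043,0.0],[0.0,0.0,-0.4]],[[-0.006,-0.043,0.0],[0.0,0.0,-0.4]]]
```

Call:
send_rows:
  series:
    - [[-0.003, -0.042, 0], [0, 0, -0.6]]
    - [[-0.001, -0.042, 0], [0, 0, -0.6]]
    - [[0.001, -0.042, 0], [0, 0, -0.6]]
    - [[0.003, -0.042, 0], [0, 0, -0.6]]
    - [[0.005, -0.042, 0], [0, 0, -0.6]]
    - [[-0.012, -0.042, 0], [0, 0, -0.4]]
    - [[-0.011, -0.043, 0], [0, 0, -0.4]]
    - [[-0.009, -0.043, 0], [0, 0, -0.4]]
    - [[-0.008, -0.043, 0], [0, 0, -0.4]]
    - [[-0.006, -0.043, 0], [0, 0, -0.4]]
    - [[0, 0, 0], [0, 0, 0]]
    - [[0, 0, 0], [0, 0, 0]]
    - [[0, 0, 0], [0, 0, 0]]

```text
clock: 23.05
tcp_pos: [0.4594, 0.3039, 0.2243]
orientation: [3.114, 0.404, -0.002]
contact_force: [-0.1, -0.6, -2.4]
grip_width: 0.0353
```

```bash
python3 - <<'E'
from h import *
from bench import r,grab_frame
o=r.get_obs();pose(o)
f=grab_frame("wrist");f["T"]=Ttool(o);pickle.dump(f,open("w14.pkl","wb"))
cv2.imwrite("pics/w14.png",f["frame"][...,::-1])
plan(o,[.4614,.3045,.16],15,n=3)
g=grab_frame("scene");cv2.imwrite("pics/s14.png",g["frame"][200:350,150:350,::-1].repeat(4,0).repeat(4,1))
E
```

```text
t 23.05 p [0.4594 0.3039 0.2243] psi 14.8 tool z [-0.001 -0.002 -1.   ] F [-0.1 -0.6 -2.4] w 0.0353 j [-0.09  0.38 -0.76  1.82  0.3   1.06 -0.7 ]
3 [[[0.001,-0.0,0.021],[0.0,0.01,-0.01]],[[0.001,-0.0,0.021],[0.0,0.01,-0.01]],[[0.001,-0.0,0.021],[0.0,0.01,-0.01]]]
```

View pics/w14.png

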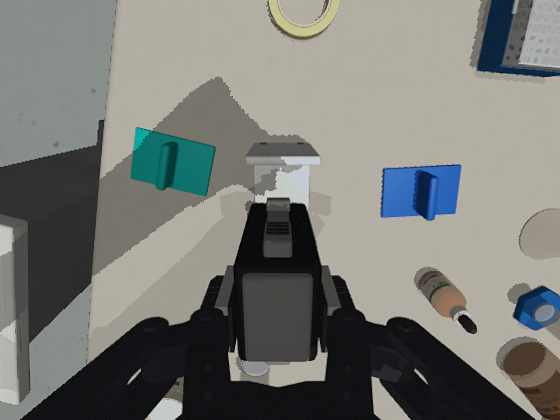

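View pics/s14.png

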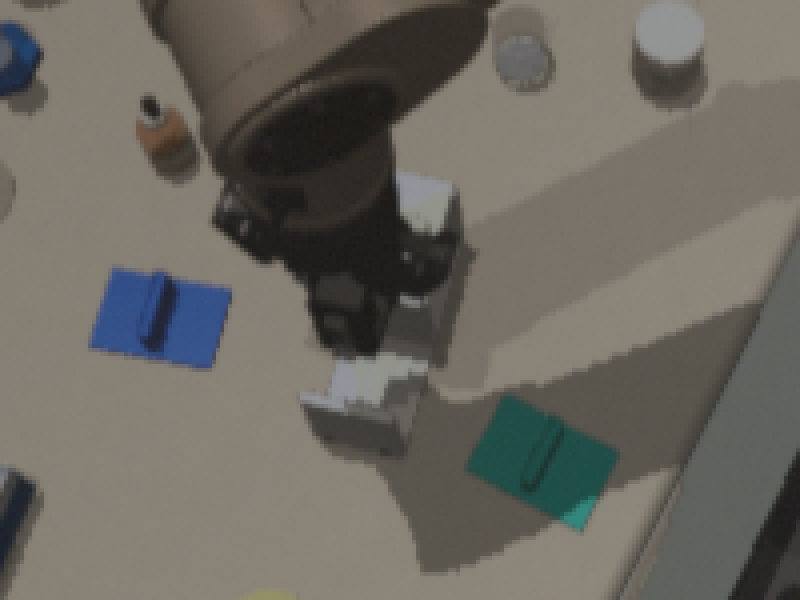

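```bash
python3 - <<'E'
from h import *
f=pickle.load(open("w14.pkl","rb"))
crop(f,"w14c",235,130,100,80,7)
c,s=np.cos(np.radians(15)),np.sin(np.radians(15))
ex=np.array([c,s,0]);ey=np.array([-s,c,0]);r0=np.array([.4718,.2659,.1])
print(w2px(f,[r0+a*ex+b*ey for b in (.084,.076) for a in (-.032,.032)],f["T"]).round(1))
E
```

```text
[[243.8 155.1]
 [320.9 154.9]
 [244.1 164.7]
 [320.5 164.5]]
```

View pics/w14c.png

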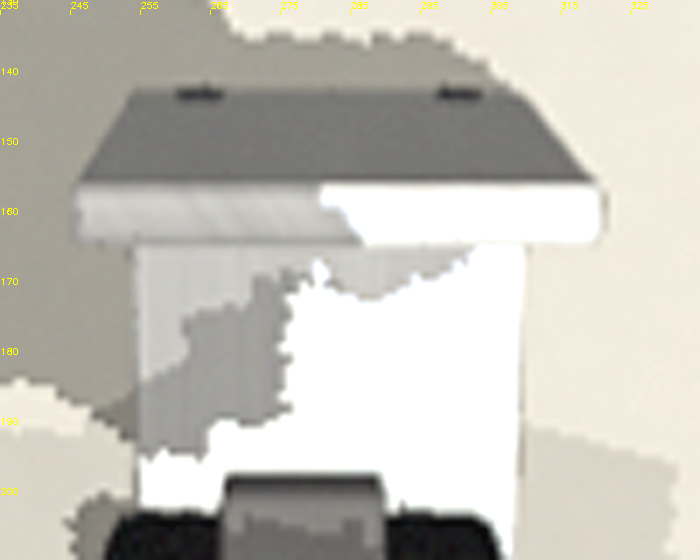

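Call:
send_rows:
  series:
    - [[0.001, 0, 0.01], [0, 0, 0]]
    - [[0.001, 0, 0.025], [0, 0, 0]]
    - [[0, 0, 0.03], [0, 0, 0]]
    - [[0, 0, 0.025], [0, 0, 0]]
    - [[0, 0, 0.025], [0, 0, 0]]
    - [[0, 0, 0.02], [0, 0, 0]]
    - [[0, 0, 0.01], [0, 0, 0]]
    - [[0, 0, 0], [0, 0, 0]]
    - [[0, 0, 0], [0, 0, 0]]

```text
clock: 24.28
tcp_pos: [0.4614, 0.3066, 0.0811]
orientation: [-3.114, -0.408, -0.002]
contact_force: [0.8, 0.9, -3.0]
grip_width: 0.0354
```

```bash
python3 - <<'E'
from h import *
from bench import r,grab_frame
o=r.get_obs();pose(o)
f=grab_frame("wrist");f["T"]=Ttool(o);pickle.dump(f,open("w15.pkl","wb"))
cv2.imwrite("pics/w15.png",f["frame"][...,::-1])
E
```

```text
t 24.27 p [0.4614 0.3066 0.0811] psi 14.93 tool z [ 0.001  0.001 -1.   ] F [ 0.8  0.9 -3. ] w 0.0354 j [-0.19  0.56 -0.66  1.94  0.47  0.8  -0.85]
```

View pics/w15.png

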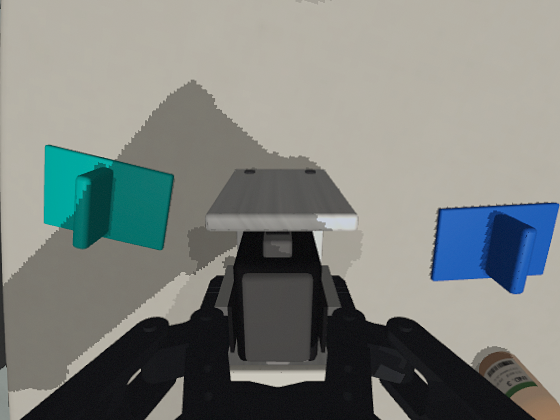

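Call:
send_rows:
  series:
    - [[0, 0.002, 0], [0, 0, 0]]
    - [[0, 0, 0.008], [0, 0, 0]]
    - [[0, 0, 0.005], [0, 0, 0]]
    - [[0, 0, 0.003], [0, 0, 0]]
    - [[0, 0, 0], [0, 0, 0]]
    - [[0, 0, 0], [0, 0, 0]]

```text
clock: 25.08
tcp_pos: [0.4615, 0.3043, 0.0644]
orientation: [-3.115, -0.408, -0.0]
contact_force: [0.7, 0.6, -2.7]
grip_width: 0.0352
```

Call:
send_rows:
  series:
    - [[0, 0, 0.0015], [0, 0, 0]]
    - [[0, 0, 0.001], [0, 0, 0]]
    - [[0, 0, 0], [0, 0, 0]]
    - [[0, 0, 0], [0, 0, 0]]

```text
clock: 25.58
tcp_pos: [0.4615, 0.3042, 0.0619]
orientation: [3.115, 0.408, 0.0]
contact_force: [-1.1, 0.1, -0.1]
grip_width: 0.0354
```

Call:
send_rows:
  series:
    - [[0, 0, 0.0008], [0, 0, 0]]
    - [[0, 0, 0], [0, 0, 0]]
    - [[0, 0, 0], [0, 0, 0]]

```text
clock: 25.95
tcp_pos: [0.4616, 0.3043, 0.0619]
orientation: [3.115, 0.408, 0.001]
contact_force: [-2.9, -1.7, 8.3]
grip_width: 0.0356
```

Firm floor contact at the expected height. Release, rise.

Call:
send_rows:
  series:
    - [[0, 0, 0], [0, 0, 0]]
    - [[0, 0, 0], [0, 0, 0]]
    - [[0, 0, 0], [0, 0, 0]]
    - [[0, 0, 0], [0, 0, 0]]
    - [[0, 0, 0], [0, 0, 0]]
    - [[0, 0, 0], [0, 0, 0]]
    - [[0, 0, -0.01], [0, 0, 0]]
    - [[0, 0, -0.03], [0, 0, 0]]
    - [[0, 0, -0.05], [0, 0, 0]]
    - [[0, 0, -0.05], [0, 0, 0]]
    - [[0, 0, -0.03], [0, 0, 0]]
    - [[0, 0, 0], [0, 0, 0]]
    - [[0, 0, 0], [0, 0, 0]]
  fingers: 0

```text
clock: 27.58
tcp_pos: [0.4611, 0.3037, 0.2306]
orientation: [3.114, 0.408, -0.001]
contact_force: [0.4, 0.0, 0.4]
grip_width: 0.0854
```

```bash
python3 - <<'E'
from h import *
from bench import r,grab_frame
o=r.get_obs();pose(o)
f=grab_frame("wrist");f["T"]=Ttool(o);pickle.dump(f,open("w16.pkl","wb"))
cv2.imwrite("pics/w16.png",f["frame"][...,::-1])
crop(f,"w16c",220,130,120,120,5)
E
```

```text
t 27.57 p [0.4611 0.3037 0.2306] psi 14.92 tool z [-0.    -0.001 -1.   ] F [0.4 0.  0.4] w 0.0854 j [-0.08  0.37 -0.77  1.81  0.29  1.07 -0.7 ]
```

View pics/w16.png

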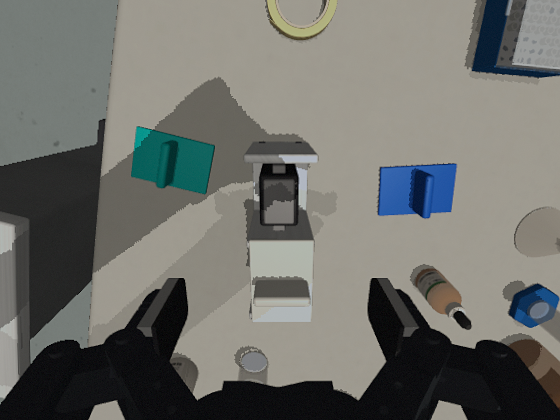

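View pics/w16c.png

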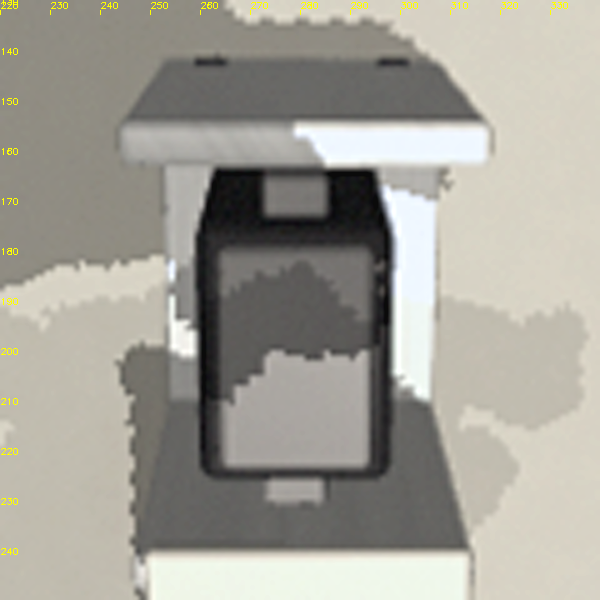

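```bash
python3 - <<'E'
from h import *
from bench import r,grab_frame
f=pickle.load(open("w16.pkl","rb"))
print(px2w(f,[[279,201.5],[264.3,180],[264,223]],.096,f["T"]), "bay_a .4614 .3045")
P=px2w(f,[[249,240],[313.5,240],[252,321],[311,321]],.105,f["T"]);print(P,P.mean(0),"bay_b .482 .2273")
g=grab_frame("top");crop(g,"t17",150,130,200,150,4)
crop(grab_frame("scene"),"s17",180,200,130,130,4)
E
```

```text
[[0.46043478 0.30436113 0.096     ]
 [0.44273236 0.32013385 0.096     ]
 [0.45243524 0.28076552 0.096     ]] bay_a .4614 .3045
[[0.44279689 0.26454355 0.105     ]
 [0.49960416 0.27974174 0.105     ]
 [0.46607133 0.17899789 0.105     ]
 [0.52339573 0.19431065 0.105     ]] [0.48296703 0.22939846 0.105     ] bay_b .482 .2273
```

View pics/t17.png

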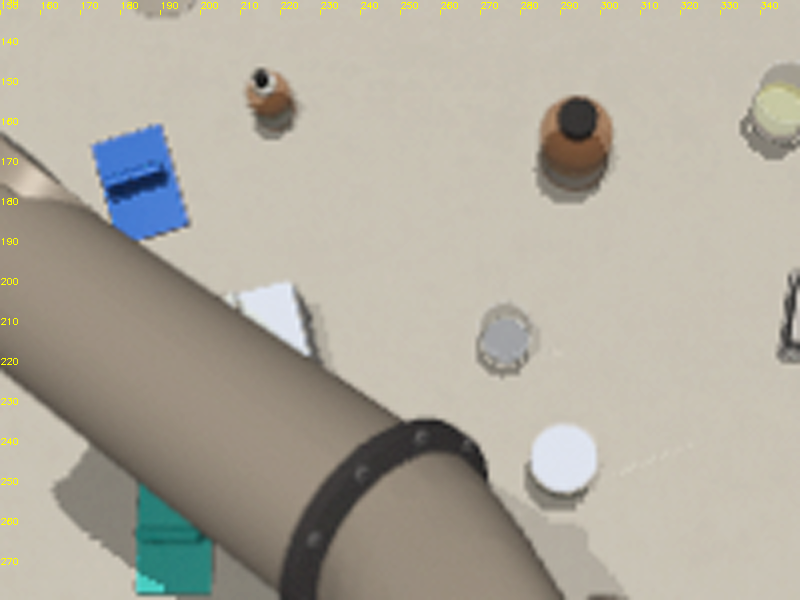

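View pics/s17.png

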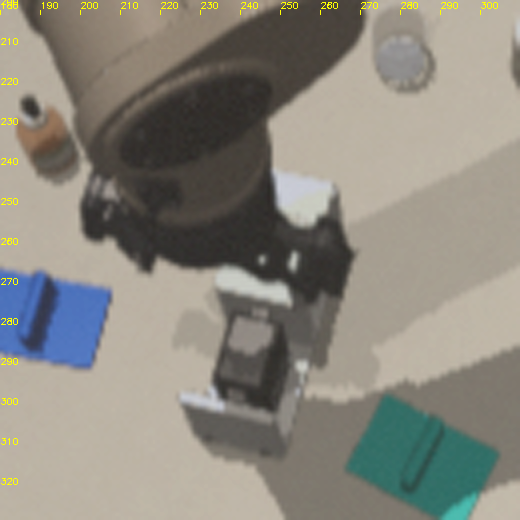

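Pack is within about 1 mm of the bay centre and square, cover within about 2 mm, nothing else moved. Handing in.

```bash
python3 -c "
from bench import r
print(r.hand_in())"
```

```text
the job is handed in; nothing more can be done
None
```

The job is done and handed in at about 27.7 s of the 67 s allowed; the hand-in gave no verdict.

- **Cover:** I lifted it by its rib, set it down over the stored pack (bay_b) and let go. The last picture puts it about 2 mm from the bay centre, lying flat.
- **Dock pack:** I pinched both buttons flush (finger opening 49.7 mm), lifted the pack straight out, stood it upright on open bench near (0.518, -0.109) and let go.
- **Final placing:** I took the pack again across its 36 mm sides and lowered it into bay_a until the floor pushed back (about 8 N, at the expected height), then released it and rose clear. The last picture puts it about 1 mm from the bay centre, upright and square to the rack.

The bystanders that the last pictures show had not moved. The arm hid much of the rack in the top view and the stored pack is under the cover, so I did not check the stored pack's position at the end. The largest forces I read, between moves, were about 8 N. No check failed or disagreed beyond about 2 mm of camera error.

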